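Load a test cell into the shielded cell box and relatch its push-push lid

TASK

Load the steel test cell into the shielded cell box: press the lid at its front once to free it and let it spring open, stand the cell upright and fully home in the round well, then swing the lid down and press it again until it latches and stays shut. The latch is a push-push one that has to be felt for, so press slowly and never load the lid or the box with more than about 15 N. Leave the other things on the bench where they are.

Things in the scene. Friction and masses are not known exactly. Their poses are not given: they have to be found in the camera images.
- station: Shielded cell box fixed to the bench: grey painted steel, 180 (x) x 190 (y) x 95 mm high without its lid. Origin: centre of its underside, on the bench; x points from its front (dark panel with jacks, to the robot) to its back, y to its left, z up. Open inside: x -60 to +85 mm, y -90 to +90 mm; its floor, 12 mm above the bench, carries a white block 70 x 80 x 28 mm with the well.
- well (a point): Centre of the mouth of the round well, on top of the white block: 12 mm in front of the box's middle, 40 mm above the bench. Well 37 mm across, 25 mm deep, mouth chamfered 3 mm (the cell is 34 mm across). A cell fully home has its underside 15 mm and its top 80 mm above the bench, 15 mm under the box's rim.
- hinge (a point): Middle of the lid's hinge axis, along the box's y at its back: 90 mm behind the box's middle, 100 mm above the bench. A spring always drives the lid open (about 2 N to hold it at the thumb pad when shut, 1.5 N when open); a damper adds 2 N at the pad per 0.17 m/s. Freed, the lid rises to fully open by itself in about 3 s; let go unlatched, it rises again.
- lid (a joint): Angle of the lid about the hinge, rad: 0 shut and latched, growing as it opens, 1.5 fully open (upright at the box's back, outer face to the back, its edge 291 mm above the bench), negative when pressed below the latched height. The lid is a grey cap 190 x 202 mm: plate 6 mm thick, skirt 24 mm deep round the box's rim, inner lining of bare metal.
- lid_edge (a point): Middle of the lid's front edge (the end away from the hinge), on the outer face; moves with the lid. 190 mm from the hinge axis along the lid, 12 mm from it square to the lid.
- thumb_pad (a point): Centre of the black rubber thumb pad (34 x 60 mm) on the lid's outer face, straight above the latch; moves with the lid. 163 mm from the hinge axis along the lid, 13 mm from it square to the lid; shut, it faces up 113 mm above the bench. Before the hard stop a slow press here takes 2 to 5 N; at the stop the force rises steeply.
- latch_slot (a point): Slot in the top of the box's front wall (95 mm above the bench, a closed housing 30 mm deep) with the push-push latch; a pin on a stem, 31 mm long under the lid, enters it. Pressed past the click and let go, a latched lid is freed, an open one latched. The click lies 2.5 to 9 mm below the latched height (hidden, differs per box, same both ways), a hard stop 0.6 mm beyond it.
- cell: The test cell to load: upright steel cylinder 34 mm in diameter and 65 mm high with a white insulating ring round its middle and a brass contact on top, its foot chamfered 3 mm, about 0.25 kg. Origin: centre of its underside; z is its axis. It stands on the bench to the left of the box.
- bottle: Bystander: amber glass jar with a white cap, 52 mm in diameter, 90 mm high. Origin: centre of its underside.
- coin_holder: Bystander: low square white holder for coin cells, 56 x 56 mm, 34 mm high with its brass posts. Origin: centre of its underside.
- screwdriver: Bystander: screwdriver lying on the bench, 170 mm long. Origin: middle of its underside.
Mind the look-alikes: they are no part of the job. Several things look just like the cell: the one meant starts farthest to the robot's left.

How it is judged:
On the way, in this order (a step that is already met when the one before it is completed fails the run):
1. the lid has been freed and stands open (over 1.2 rad) (value of joint lid above 1.2 rad), for 0.2 s.
2. with the lid open, the cell stands fully home in the well and the fingers have let go of it (z of cell in the frame of station between 0.011 and 0.018 m and horizontal distance between cell and well below 0.003 m and angle between cell's own z axis and vertical below 0.06 rad and value of joint lid above 1 rad and contact force between the fingers and cell below 0.3 N), for 0.2 s.
At the end, for the whole second after the job is handed in: The lid is latched shut and at rest with nothing holding it (joint between -0.01 and 0.02 rad), and the cell stands upright (within 0.06 rad) fully home in the well: its underside within 3 mm of the well's floor, its axis within 3 mm of the well's (value of joint lid between -0.01 and 0.02 rad and velocity of joint lid between -0.05 and 0.05 rad/s and linear speed of cell below 0.02 m/s and z of cell in the frame of station between 0.011 and 0.018 m and horizontal distance between cell and well below 0.003 m and angle between cell's own z axis and vertical below 0.06 rad); the robot touches nothing.
It fails at once if the robot loads the lid or the box with more than 15 N (contact force between station and the fingers above 15 N or contact force between station and the arm above 15 N).
It fails at once if the cell is rammed or dropped into the box (over 40 N) (contact force between station and cell above 40 N).
It fails at once if the bottle, the coin-cell holder or the screwdriver is moved by more than 30 mm (distance of any of bottle, coin_holder, screwdriver from where it was at the start of the episode above 0.03 m).
It also fails if it takes over 72 s, if anything falls off the work surface, if the arm or the gripper's body presses on something with over 40 N, if the wrist force passes 120 N, or if a joint passes its speed limit or range.

ROBOT

A 6-joint arm with a two-finger parallel gripper is mounted at the origin on the work surface. World frame = base frame: x ahead of the robot, y to its left, z up, the work surface at z = 0. Lengths are in m, angles in rad, forces in N, time in s.
With the tool pointing down it reaches from about 0.35 to 0.775 m from the base axis. Payload 7.3 kg.
Tool frame: the origin (TCP) lies on the centre line of the jaws, within the pads' length; the fingertips stand 17 mm ahead of it and the grasp point (between the pads) lies 2 mm behind it (robot.tip_extent is the distance from the TCP to the fingertips, in m); z points along the fingers, y is the line along which they close (so a half turn about z gives the same grasp; the last joint's range is limited). The gripper opens to 92 mm and grips with 3 to 60 N. Pads are 19 mm wide; open, the fingers measure 130 mm over their backs; the gripper's body (75 mm by 190 mm) begins 47 mm behind the grasp point.
Start: joints at [-1.46, 0.342, 1.524, -0, 1.275, -0.146], TCP at [0.133, -0.508, 0.244] pointing down, gripper open.
Joint ranges: [-2.53, 2.53], [-0.77, 2.02], [0.04, 2.7], [-1, 4.14], [0.28, 2.66], [-3.11, 3.11]. Speed limits (rad/s): [2.57, 2.57, 3.14, 3.14, 3.14, 3.14].

INTERFACE

Orientations are given as [roll, pitch, yaw] about the fixed x, y, z axes, in that order (R = Rz(yaw) Ry(pitch) Rx(roll)).
In Python, from cell import robot gives the robot as it stands.
- The arm moves only by the tool step_arm, never from a script. Its argument "motion" is a list of rows, each a list of 2 entries, a list of its own where there are three numbers: the shift along the tool's x, y, z in units of 60 mm (1.0 is 60 mm), then the turn about the tool's z in rad. In form: [[[x, y, z], spin], ...]. A call has 1 to 10 rows; each row is the pose to reach, as a shift and turn from the pose commanded when the call began, along the tool's axes at that moment; what a row does not reach only later rows make up. A row lasts 1/8 s, in which the tool goes at most 62.5 mm and 10.7 degrees, less where a joint would pass 70% of its speed; a pose out of reach is approached as far as the arm can. A call with a gripper value outside its range is refused whole. "hand" is the closure in counts, from 0 (fully open) to 255 (shut), set as the call begins (left out, the last holds). The fingers move at their own pace and stop on an object; "squeeze" is the grip in N (left out, the last holds). Time passes only in rows, so rows that repeat a pose let the fingers close. It gives the time, the measured TCP pose, the force, the opening and the grip force at its end, in the units of the state.
- robot.observe(): the state, without advancing time (a new reading comes with each control period).
- robot.read_camera(name): name is "side" or "top" or "wrist"; returns a dict with "pixels" (400x640x3 uint8, red, green, blue), "intrinsics" (3x3 intrinsics, pixels), "xyz" and "rotation" of the camera in the world; the wrist camera has in their place "T_tool_cam" (4x4, takes a point from camera to tool coordinates, whose origin is the TCP and whose axes are the flange's). Camera axes: x right, y up, looking along -z (the intrinsics and any distortion apply to the point x, -y, -z); pixel columns grow to the right and rows downward; lengths in m; the calibration is good to about 2 mm. A picture is of the moment at which its call begins: read the wrist's pose just before it. There is no depth.
- robot.hand_in(): hands the job in; it is judged then, once.
The state is a dict: "time": time; "qpos": joint angles; "qvel": joint speeds; "joint_efforts": joint torques, N m; "tool_pos": TCP position; "tool_rot": TCP orientation; "contact_force": force on the tool from outside, world axes, zero at the start; "torque": the same for the moment, N m; "opening": finger opening in m; "grip_force": force on a finger pad.
Only numpy, scipy, OpenCV 4.12 (cv2) and the standard library are available. Lean on these libraries where they do the work, as an engineer would, in place of code of your own. Each camera call takes 0.05 s, during which the arm holds its last target. There are 200 camera calls.

## Working session

There is one attempt and no reset: what is moved stays moved. The work goes in short steps, Python scripts to look and compute and a tool call to move; the robot and the scene stay as the last step left them, time stands still between calls to the robot, and variables do not carry over. Pictures are saved under pics/ and viewed, at most 10 in all, crops included, and the job is handed in when it is done.

Besides the shell and the picture viewer there is one more tool, called after "Emit:" by a JSON object that holds its "op" and its "data". step_arm: Moves the arm, as the interface text tells. Its arguments: {"type":"object","properties":{"motion":{"type":"array"},"hand":{"type":"number"},"squeeze":{"type":"number"}},"required":["motion"]}

```bash
ls; mkdir -p pics; python3 - <<'E'
from cell import robot
import cv2,numpy as np
s=robot.observe()
for k,v in s.items(): print(k,np.round(v,3))
print(robot.tip_extent)
for n in("top","side"):
    c=robot.read_camera(n); cv2.imwrite(f"pics/{n}0.png",c["pixels"][...,::-1])
    print(n,c["intrinsics"],c["xyz"],c["rotation"],[k for k in c])
    np.savez(f"{n}0.npz",**{k:c[k] for k in("pixels","intrinsics","xyz","rotation")})
c=robot.read_camera("wrist");print({k:c[k] for k in c if k!="pixels"})
E
```

```text
pics
time 0.0
qpos [-1.46   0.343  1.525 -0.     1.275 -0.146]
qvel [ 0.001  0.001  0.     0.001  0.001 -0.001]
joint_efforts [-1.0000e-03 -4.3124e+01 -2.4422e+01  7.2000e-02  5.6000e-02 -0.0000e+00]
tool_pos [ 0.133 -0.507  0.243]
tool_rot [-3.14  -0.     0.257]
contact_force [ 0.163 -0.457 -0.332]
torque [ 0.006  0.055 -0.01 ]
grip_force 0.0
opening 0.092
0.017
top [[434.90751153   0.         319.34126704]
 [  0.         434.90751153 197.78615856]
 [  0.           0.           1.        ]] [ 0.27383099 -0.02038829  1.33086196] [ 0.17043324  0.0076578  -1.60138278] ['pixels', 'intrinsics', 'xyz', 'rotation']
side [[418.04094171   0.         321.38775776]
 [  0.         418.04094171 199.76993413]
 [  0.           0.           1.        ]] [0.37902314 0.81717039 0.63106352] [ 1.02175022 -0.00990842 -3.0134864 ] ['pixels', 'intrinsics', 'xyz', 'rotation']
{'intrinsics': array([[329.32640529,   0.        , 319.95234215],
       [  0.        , 329.32640529, 198.5988472 ],
       [  0.        ,   0.        ,   1.        ]]), 'T_tool_cam': array([[-5.56556721e-05,  9.52772466e-01,  3.03685075e-01,
         8.22001087e-02],
       [ 9.99999872e-01,  2.05777604e-04, -4.62332797e-04,
         6.03751302e-04],
       [-5.02989547e-04,  3.03685011e-01, -9.52772355e-01,
        -1.39839378e-01],
       [ 0.00000000e+00,  0.00000000e+00,  0.00000000e+00,
         1.00000000e+00]])}
```

View pics/top0.png

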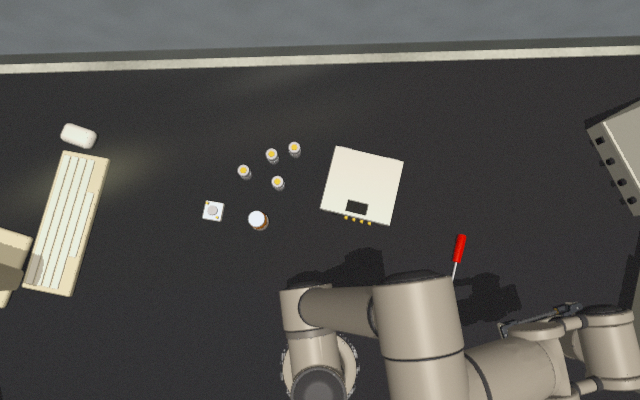

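View pics/side0.png

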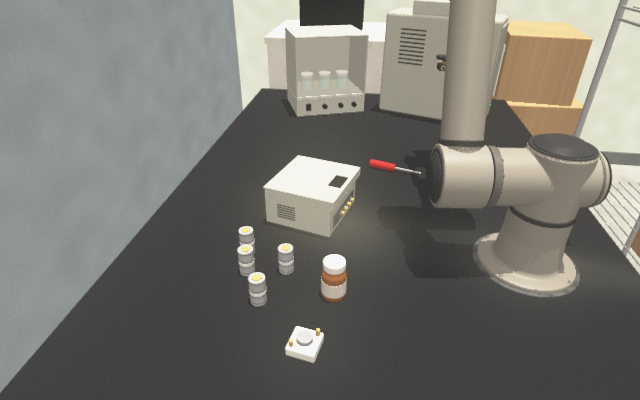

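The top view shows the box with lid corners at (335,147), (403,160), (390,225) and (320,208), and the thumb pad at (357,207). There are four look-alike cells at (243,171), (272,155), (294,148) and (278,183). The leftmost, at (243,171), is the target. The jar is at (258,220), the holder at (213,211) and the screwdriver at (460,250).

```bash
cat >h.py <<'E'
import numpy as np,cv2
from scipy.spatial.transform import Rotation as R
def rot(e): return R.from_euler("xyz",e).as_matrix()
def cast(c,uv,z):
    "pixel rays onto plane z (world)"
    uv=np.atleast_2d(uv).astype(float);K=c["intrinsics"]
    d=np.c_[(uv[:,0]-K[0,2])/K[0,0],-(uv[:,1]-K[1,2])/K[1,1],-np.ones(len(uv))]@c["Rm"].T
    return c["o"]+d*((z-c["o"][2])/d[:,2])[:,None]
def prep(c,state=None):
    if "T_tool_cam" in c:
        Rt=rot(state["tool_rot"]);T=np.array(c["T_tool_cam"]);c["Rm"]=Rt@T[:3,:3];c["o"]=Rt@T[:3,3]+state["tool_pos"]
    else: c["Rm"]=rot(c["rotation"]);c["o"]=np.array(c["xyz"])
    return c
def blobs(m,amin=8):
    n,l,s,ce=cv2.connectedComponentsWithStats(m.astype(np.uint8))
    return [(ce[i],s[i,4],l==i) for i in range(1,n) if s[i,4]>=amin]
def hsv(c): return cv2.cvtColor(c["pixels"],cv2.COLOR_RGB2HSV).astype(int)
E
python3 - <<'E'
from h import *
c=prep(dict(np.load("top0.npz")));H=hsv(c);h,s,v=H[...,0],H[...,1],H[...,2]
y=(h>15)&(h<35)&(s>110)&(v>120)
for ce,a,_ in blobs(y,5):
    if 200<ce[0]<420 and 120<ce[1]<240: print("brass",ce.round(1),a,cast(c,ce,.065).round(4))
w=(v>190)&(s<60);w[:, :310]=0;w[:,420:]=0;w[:120]=0;w[240:]=0
ce,a,m=max(blobs(w,50),key=lambda b:b[1])
cn=max(cv2.findContours(m.astype(np.uint8),0,2)[0],key=cv2.contourArea)
b=cv2.boxPoints(cv2.minAreaRect(cn));P=cast(c,b,.11);print(b.round(1),P.round(4))
print([np.linalg.norm(P[i]-P[i-1]).round(4) for i in range(4)],P.mean(0))
k=(v<60);k[:,:340]=0;k[:,375:]=0;k[:198]=0;k[218:]=0
for ce,a,_ in blobs(k&(cv2.fillPoly(np.zeros(k.shape,np.uint8),[cn],1)>0),10): print("pad",ce,a,cast(c,ce,.113))
from scipy.spatial.transform import Rotation
E
```

```text
brass [293.8 147. ] 23 [[0.6497 0.0548 0.065 ]]
brass [270.8 153.5] 25 [[0.6316 0.1245 0.065 ]]
brass [242.8 169.8] 26 [[0.5841 0.2088 0.065 ]]
brass [276.6 181.2] 26 [[0.5461 0.1082 0.065 ]]
brass [206.2 202.4] 5 [[0.4887 0.3171 0.065 ]]
brass [345.5 217.2] 13 [[ 0.4319 -0.0923  0.065 ]]
brass [353.3 219.2] 11 [[ 0.4252 -0.1147  0.065 ]]
brass [361.1 221.2] 10 [[ 0.4186 -0.1373  0.065 ]]
brass [369. 223.] 9 [[ 0.4125 -0.1601  0.065 ]]
[[319.9 207.5]
 [335.3 144.6]
 [404.6 161.6]
 [389.1 224.5]] [[ 0.4561 -0.0181  0.11  ]
 [ 0.6396 -0.0687  0.11  ]
 [ 0.5823 -0.2665  0.11  ]
 [ 0.4016 -0.2116  0.11  ]]
[np.float64(0.201), np.float64(0.1903), np.float64(0.206), np.float64(0.1888)] [ 0.51991197 -0.1412323   0.11      ]
pad [356.25906736 207.20725389] 193 [[ 0.45325749 -0.12104403  0.113     ]]
```

```bash
cat >>h.py <<'E'
def shift(s,p,yaw=None):
    "motion units from state s to world TCP point p, and spin to reach yaw"
    Rt=rot(s["tool_rot"]);d=Rt.T@(np.array(p)-s["tool_pos"])/.06
    sp=0 if yaw is None else -((yaw-s["tool_rot"][2]+np.pi)%(2*np.pi)-np.pi)
    return d.round(3),round(float(sp),3)
YAW=-.28
BOX=np.array([.5247,-.1426,0])
def bx(x,y,z): c,s=np.cos(YAW),np.sin(YAW);return BOX+[c*x-s*y,s*x+c*y,z]
E
python3 - <<'E'
from h import *
from cell import robot
s=robot.observe();print(shift(s,[*bx(-73,0,0)[:2]*0+bx(-.073,0,0)[:2],.20],YAW+np.pi),bx(-.073,0,0),bx(-.012,0,0))
E
```

```text
(array([ 6.808, -4.847,  0.727]), -2.605) [ 0.45454295 -0.12242604  0.        ] [ 0.51316733 -0.13928373  0.        ]
```

Emit:
{"op": "step_arm", "data": {"motion": [[[6.8,-4.85,0.7],-2.6],[[6.8,-4.85,0.7],-2.6],[[6.8,-4.85,0.7],-2.6],[[6.8,-4.85,0.7],-2.6],[[6.8,-4.85,0.7],-2.6],[[6.8,-4.85,0.7],-2.6],[[6.8,-4.85,0.7],-2.6],[[6.8,-4.85,0.7],-2.6],[[6.8,-4.85,0.7],-2.6],[[6.8,-4.85,0.7],-2.6]], "hand": 255, "squeeze": 25}}

```text
time: 1.4
tool_pos: [0.4544, -0.1215, 0.2012]
tool_rot: [-3.141, -0.001, 2.141]
contact_force: [0.6, 0.4, -0.4]
opening: 0.0008
grip_force: 0.0
```

Emit:
{"op": "step_arm", "data": {"motion": [[[0,0,0.25],-0.19],[[0,0,0.5],-0.37],[[0,0,0.75],-0.55],[[0,0,1.0],-0.72],[[0,0,1.05],-0.72],[[0,0,1.05],-0.72]]}}

```text
time: 2.15
tool_pos: [0.4541, -0.1227, 0.1388]
tool_rot: [-3.142, -0.0, 2.849]
contact_force: [0.6, 0.6, 0.3]
opening: 0.0005
grip_force: 0.0
```

```bash
python3 - <<'E'
from h import *
from cell import robot
s=robot.observe();print(s["tool_pos"],s["tool_rot"],s["contact_force"])
c=prep(robot.read_camera("wrist"),s);cv2.imwrite("pics/w1.png",c["pixels"][...,::-1])
E
```

```text
[ 0.45412454 -0.12274586  0.13881019] [-3.14155002e+00 -1.10258938e-04  2.84851219e+00] [0.62114813 0.55539976 0.32163364]
```

View pics/w1.png

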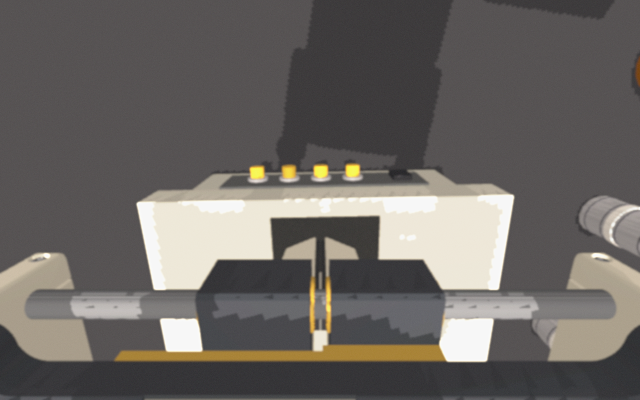

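The wrist view shows the closed fingertips at (320,345), over the black pad (275–378, 218–260 visible). They are centred and aligned with the lid's front edge.

Emit:
{"op": "step_arm", "data": {"motion": [[[0,0,0.05],0],[[0,0,0.1],0],[[0,0,0.13],0],[[0,0,0.15],0],[[0,0,0.165],0],[[0,0,0.165],0]]}}

```text
time: 2.95
tool_pos: [0.4539, -0.1227, 0.1288]
tool_rot: [-3.142, -0.0, 2.852]
contact_force: [-2.1, 0.5, 1.7]
opening: 0.0005
grip_force: 0.9
```

Emit:
{"op": "step_arm", "data": {"motion": [[[0,0,0.01],0],[[0,0,0.02],0],[[0,0,0.02],0]]}}

```text
time: 3.32
tool_pos: [0.454, -0.1227, 0.1275]
tool_rot: [-3.142, -0.0, 2.852]
contact_force: [-0.9, 0.2, 1.9]
opening: 0.0004
grip_force: 0.9
```

Emit:
{"op": "step_arm", "data": {"motion": [[[0,0,0.01],0],[[0,0,0.01],0]]}}

```text
time: 3.58
tool_pos: [0.4541, -0.1227, 0.127]
tool_rot: [-3.142, 0.0, 2.852]
contact_force: [-1.3, 0.1, 1.8]
opening: 0.0004
grip_force: 0.9
```

Emit:
{"op": "step_arm", "data": {"motion": [[[0,0,0.01],0],[[0,0,0.01],0]]}}

```text
time: 3.82
tool_pos: [0.4542, -0.1227, 0.1264]
tool_rot: [-3.142, 0.0, 2.852]
contact_force: [-1.5, 0.6, 1.5]
opening: 0.0003
grip_force: 1.0
```

Emit:
{"op": "step_arm", "data": {"motion": [[[0,0,0.01],0],[[0,0,0.01],0]]}}

```text
time: 4.08
tool_pos: [0.4541, -0.1227, 0.1258]
tool_rot: [-3.142, 0.0, 2.852]
contact_force: [-1.2, 0.7, 2.1]
opening: 0.0007
grip_force: 1.0
```

Emit:
{"op": "step_arm", "data": {"motion": [[[0,0,0.01],0],[[0,0,0.01],0]]}}

```text
time: 4.32
tool_pos: [0.4541, -0.1227, 0.1254]
tool_rot: [-3.141, 0.0, 2.852]
contact_force: [-2.5, 0.3, 4.9]
opening: 0.0005
grip_force: 2.2
```

Emit:
{"op": "step_arm", "data": {"motion": [[[0,0,0.005],0],[[0,0,0.005],0]]}}

```text
time: 4.58
tool_pos: [0.4541, -0.1227, 0.1252]
tool_rot: [-3.141, 0.0, 2.852]
contact_force: [-2.0, 2.0, 6.8]
opening: 0.0003
grip_force: 3.2
```

Emit:
{"op": "step_arm", "data": {"motion": [[[0,0,-0.9],0],[[0,0,-1.75],0],[[-0.1,1.0,-1.75],0],[[-0.2,2.0,-1.75],0],[[-0.3,3.0,-1.75],0],[[-0.4,4.0,-1.75],0],[[-0.5,5.0,-1.75],0],[[-0.5,5.9,-1.75],0],[[-0.5,5.9,-1.75],0],[[-0.5,5.9,-1.75],0]]}}

```text
time: 5.82
tool_pos: [0.5838, 0.2078, 0.2292]
tool_rot: [-3.141, -0.001, 2.852]
contact_force: [-0.1, -0.4, 0.1]
opening: 0.0004
grip_force: 0.0
```

Emit:
{"op": "step_arm", "data": {"motion": [[[0,0,0],0],[[0,0,0],0],[[0,0,0],0],[[0,0,0],0],[[0,0,0],0],[[0,0,0],0]], "hand": 0}}

```text
time: 6.58
tool_pos: [0.584, 0.208, 0.2298]
tool_rot: [-3.141, -0.0, 2.852]
contact_force: [0.8, 0.4, -0.6]
opening: 0.0559
grip_force: 0.0
```

```bash
python3 - <<'E'
from h import *
from cell import robot
s=robot.observe();print(s["time"],s["tool_pos"],s["tool_rot"],s["contact_force"])
c=prep(robot.read_camera("wrist"),s);t=robot.read_camera("top")
cv2.imwrite("pics/w2.png",np.vstack([c["pixels"],t["pixels"][100:280]])[...,::-1])
H=hsv(c);m=(abs(H[...,0]-25)<10)&(H[...,1]>110)&(H[...,2]>120)
for ce,a,_ in blobs(m,60): print(ce.round(1),a,cast(c,ce,.065).round(4))
E
```

```text
6.575 [0.58397417 0.20798793 0.22984144] [-3.14149704e+00 -1.16829694e-06  2.85184599e+00] [ 0.83564223  0.40360973 -0.60048827]
[209.2 173.9] 260 [[0.5442 0.1094 0.065 ]]
[322.9 181.3] 271 [[0.5819 0.2106 0.065 ]]
[208.1 305.3] 520 [[0.6794 0.0521 0.065 ]]
[431.5 305.4] 539 [[0.7487 0.2841 0.065 ]]
[413.3 353.6] 3642 [[0.8065 0.2521 0.065 ]]
```

View pics/w2.png

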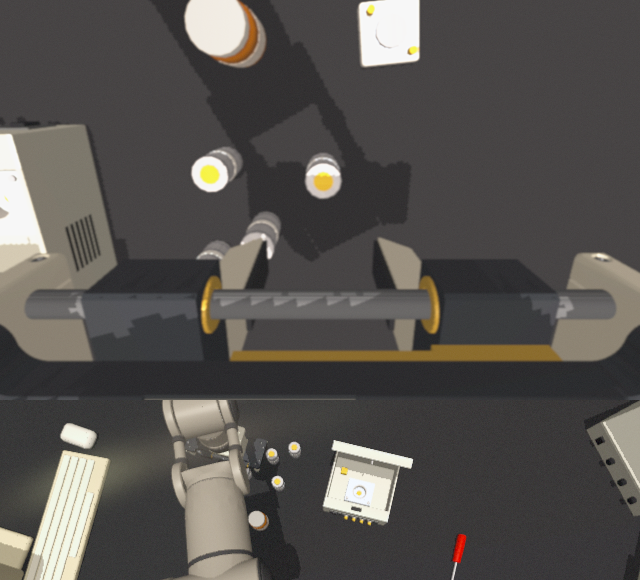

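The wrist view shows the target cell's brass top at (323,181), between and in front of the opened fingers. The lower strip shows the lid upright and the white block with the well at (360,493). The ray onto z = 0.065 gives (0.582, 0.211), which matches the top view within 3 mm.

Emit:
{"op": "step_arm", "data": {"motion": [[[0.02,0.03,0.5],0],[[0.02,0.03,1.0],0],[[0.02,0.03,1.6],0],[[0.02,0.03,2.2],0],[[0.02,0.03,2.7],0],[[0.02,0.03,3.0],0],[[0.02,0.03,3.0],0]], "hand": 0}}

```text
time: 7.55
tool_pos: [0.5828, 0.2099, 0.0488]
tool_rot: [-3.14, -0.002, 2.852]
contact_force: [0.4, -0.1, 0.3]
opening: 0.0916
grip_force: 0.0
```

Emit:
{"op": "step_arm", "data": {"motion": [[[0,0,0],0],[[0,0,0],0],[[0,0,0],0],[[0,0,0],0],[[0,0,0],0],[[0,0,0],0],[[0,0,0],0],[[0,0,0],0]], "hand": 255, "squeeze": 25}}

```text
time: 8.55
tool_pos: [0.5834, 0.2101, 0.0499]
tool_rot: [3.142, 0.0, 2.852]
contact_force: [0.9, 0.6, -0.3]
opening: 0.0336
grip_force: 25.0
```

Emit:
{"op": "step_arm", "data": {"motion": [[[0,0,-0.3],0],[[0,0,-1.1],0],[[0,0,-2.0],0],[[0,0,-3.0],0],[[-0.1,-1.0,-3.0],0],[[-0.2,-2.0,-3.0],0],[[-0.3,-3.0,-3.0],0],[[-0.4,-4.0,-3.0],0],[[-0.5,-5.0,-3.0],0],[[-0.54,-5.6,-3.0],0]]}}

```text
time: 9.8
tool_pos: [0.5174, -0.1238, 0.2309]
tool_rot: [-3.141, 0.001, 2.85]
contact_force: [-0.3, 0.8, -3.0]
opening: 0.0336
grip_force: 25.0
```

Emit:
{"op": "step_arm", "data": {"motion": [[[0,-0.31,0],0.0],[[0,-0.31,0],0.0],[[0,-0.31,0],0.0],[[0,-0.31,0],0.0]]}}

```text
time: 10.3
tool_pos: [0.5133, -0.1378, 0.23]
tool_rot: [3.141, -0.0, 2.854]
contact_force: [0.1, -0.7, -2.8]
opening: 0.0334
grip_force: 25.0
```

```bash
python3 - <<'E'
from h import *
from cell import robot
s=robot.observe();print(s["time"],s["tool_pos"],s["tool_rot"],s["contact_force"],s["grip_force"],s["opening"])
c=prep(robot.read_camera("wrist"),s);t=prep(robot.read_camera("top"))
cv2.imwrite("pics/w3.png",c["pixels"][...,::-1])
np.savez("w3.npz",pos=s["tool_pos"],rotn=s["tool_rot"],**{k:c[k] for k in("pixels","intrinsics","Rm","o")})
# where things should appear
def proj(p): q=c["Rm"].T@(np.array(p)-c["o"]);K=c["intrinsics"];return [round(K[0,2]+K[0,0]*q[0]/-q[2]),round(K[1,2]+K[1,1]*q[1]/q[2])]
print("well",proj(bx(-.012,0,.04)))
E
```

```text
10.3 [ 0.51331126 -0.13779808  0.22995335] [ 3.14138357e+00 -1.03049801e-04  2.85355543e+00] [ 0.12771131 -0.67018713 -2.79299165] 24.95239868760109 0.03336212451024729
well [319, 178]
```

View pics/w3.png

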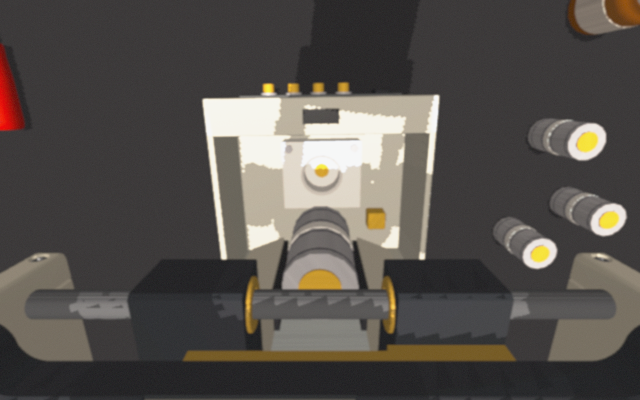

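The wrist view shows the open box with the white block at (284–360, 139–207). The well is at about (321,171) with a brass contact on its floor, and the held cell is upright in the jaws with its foot at about (321,208).

```bash
python3 - <<'E'
from h import *
c=dict(np.load("w3.npz"));im=c["pixels"];H=hsv(c)
m=(abs(H[...,0]-25)<12)&(H[...,1]>100)
for ce,a,b in blobs(m,20):
    if 260<ce[0]<400 and ce[1]<300: print(ce.round(1),a,"z.016",cast(c,ce,.016).round(4),"zcelltop",cast(c,ce,.23+.015).round(4))
print("expect well",bx(-.012,0,.04))
crop=im[130:300,270:370]
cv2.imwrite("pics/w3c.png",cv2.resize(crop,None,fx=3.4,fy=3.4,interpolation=cv2.INTER_NEAREST)[...,::-1])
E
```

```text
[267.9  87.4] 120 z.016 [[ 0.4131 -0.1642  0.016 ]] zcelltop [[ 0.4264 -0.1324  0.245 ]]
[293.   87.3] 119 z.016 [[ 0.4202 -0.1397  0.016 ]] zcelltop [[ 0.4289 -0.1237  0.245 ]]
[318.   86.6] 121 z.016 [[ 0.4268 -0.1151  0.016 ]] zcelltop [[ 0.4312 -0.1151  0.245 ]]
[342.9  86.4] 122 z.016 [[ 0.4339 -0.0908  0.016 ]] zcelltop [[ 0.4337 -0.1065  0.245 ]]
[321.1 170.3] 132 z.016 [[ 0.5112 -0.1367  0.016 ]] zcelltop [[ 0.461  -0.1227  0.245 ]]
[375.1 218.1] 386 z.016 [[ 0.5827 -0.093   0.016 ]] zcelltop [[ 0.4862 -0.1073  0.245 ]]
[319.4 280.7] 710 z.016 [[ 0.6432 -0.1779  0.016 ]] zcelltop [[ 0.5076 -0.1372  0.245 ]]
expect well [ 0.51316733 -0.13928373  0.04      ]
```

View pics/w3c.png

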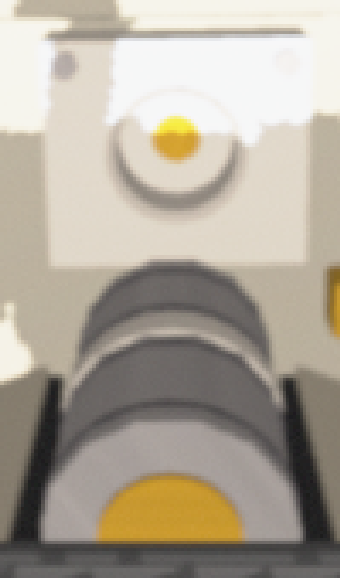

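```bash
python3 - <<'E'
from h import *
c=dict(np.load("w3.npz"));Rt=rot(c["rotn"]);z=c["pos"][2]
def tl(uv,h): return ((cast(c,uv,h)-c["pos"])@Rt*1000).round(1)[0]
px=lambda u,v:(270+(u+.5)/3.4-.5,130+(v+.5)/3.4-.5)
print("mouth",tl(px(175.5,150),.04),"L/R",tl(px(108,150),.04),tl(px(243,150),.04),"contact",tl((321.1,170.3),.016))
print("block front/back",tl(px(178,37),.04),tl(px(178,264),.04),"L/R",tl(px(50,200),.04),tl(px(307,200),.04))
zt=z+.0151
print("celltop front",tl(px(172,415),zt),"brass front",tl(px(170,473),zt),"brassL/R",tl(px(97,540),zt),tl(px(243,540),zt),"top L/R",tl(px(40,540),zt),tl(px(302,540),zt))
zb=z-.0499
print("foot front",tl(px(175,262),zb),tl(px(175,262),zb+.003))
E
```

```text
mouth [  4.1   0.5 190. ] L/R [  4.1 -19.9 189.9] [  4.1  20.9 190. ] contact [  2.3   0.4 214. ]
block front/back [ 38.1   1.2 190. ] [-32.3   1.3 190. ] L/R [-11.5 -37.9 189.9] [-11.6  40.8 190. ]
celltop front [ 19.6  -0.7 -15.1] brass front [ 11.5  -0.9 -15.1] brassL/R [  1.9 -10.3 -15.1] [  1.9   8.4 -15.1] top L/R [  1.9 -17.6 -15.1] [  1.9  16.  -15.1]
foot front [17.  -0.1 49.9] [18.  -0.1 46.9]
```

Emit:
{"op": "step_arm", "data": {"motion": [[[0.025,0.01,0.5],0],[[0.025,0.01,1.1],0],[[0.025,0.01,1.6],0],[[0.025,0.01,1.9],0],[[0.025,0.01,2.05],0],[[0.025,0.01,2.08],0],[[0.025,0.01,2.08],0]]}}

```text
time: 11.28
tool_pos: [0.5123, -0.1382, 0.1058]
tool_rot: [-3.141, 0.001, 2.852]
contact_force: [-0.1, -0.7, -2.9]
opening: 0.0334
grip_force: 25.0
```

```bash
python3 - <<'E'
from h import *
from cell import robot
s=robot.observe();print(s["time"],s["tool_pos"],s["tool_rot"],s["contact_force"])
c=prep(robot.read_camera("wrist"),s)
np.savez("w4.npz",pos=s["tool_pos"],rotn=s["tool_rot"],**{k:c[k] for k in("pixels","intrinsics","Rm","o")})
crop=c["pixels"][100:300,220:420]
cv2.imwrite("pics/w4c.png",cv2.resize(crop,None,fx=3,fy=3,interpolation=cv2.INTER_NEAREST)[...,::-1])
E
```

```text
11.275 [ 0.51226868 -0.13815322  0.10576311] [-3.14132762e+00  1.26841530e-03  2.85201382e+00] [-0.05478959 -0.67354944 -2.86978033]
```

View pics/w4c.png

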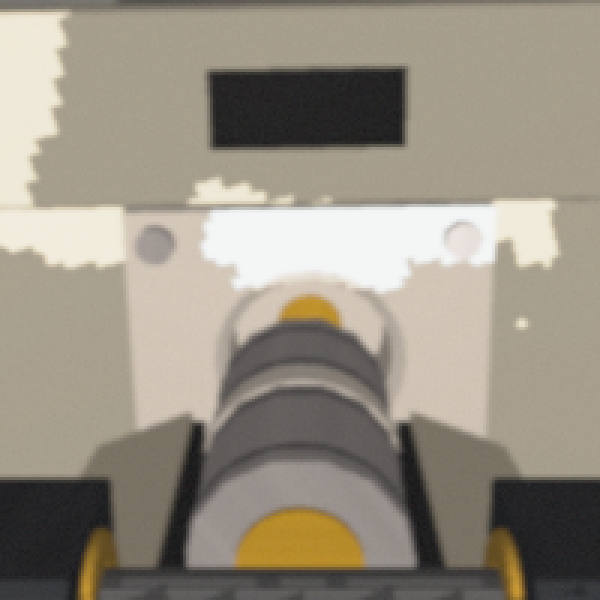

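```bash
python3 - <<'E'
from h import *
c=dict(np.load("w4.npz"));Rt=rot(c["rotn"]);z=c["pos"][2]
def tl(uv,h): return ((cast(c,uv,h)-c["pos"])@Rt*1000).round(1)[0]
px=lambda u,v:(220+(u+.5)/3-.5,100+(v+.5)/3-.5)
print("mouth front",tl(px(311,270),.04),"L/R",tl(px(213,350),.04),tl(px(408,350),.04))
print("block front",tl(px(310,208),.04),"L/R",tl(px(128,300),.04),tl(px(493,300),.04),"contact front",tl(px(310,295),.016))
zt=z+.0151;zb=z-.0499
print("celltop front",tl(px(300,458),zt),"brass",tl(px(299,507),zt),"foot",tl(px(304,320),zb),tl(px(304,320),zb+.003),"foot L/R",tl(px(221,392),zb+.003),tl(px(387,392),zb+.003))
E
```

```text
mouth front [23.2  1.4 65.7] L/R [  4.7 -20.4  65.8] [ 4.7 23.  65.8]
block front [36.9  1.1 65.7] L/R [ 16.4 -38.6  65.8] [16.4 41.2 65.7] contact front [ 9.9  1.4 89.8]
celltop front [ 19.3  -0.9 -15.1] brass [ 11.6  -1.1 -15.1] foot [17.2 -0.2 49.9] [18.3 -0.2 46.9] foot L/R [  2.7 -17.2  46.9] [ 2.7 16.8 46.9]
```

The crop shows the well mouth at columns 213–408, centred at 311, and the cell's foot at columns 221–387, centred at 304. The well is therefore about 1.4 mm along tool +y from the cell, and x agrees within 0.5 mm.

Emit:
{"op": "step_arm", "data": {"motion": [[[0.004,0.023,0.0],0],[[0.004,0.023,0.07],0],[[0.004,0.023,0.14],0],[[0.004,0.023,0.2],0],[[0.004,0.023,0.25],0],[[0.004,0.023,0.3],0],[[0.004,0.023,0.35],0],[[0.004,0.023,0.35],0]]}}

```text
time: 12.32
tool_pos: [0.5118, -0.1366, 0.0838]
tool_rot: [-3.142, -0.0, 2.852]
contact_force: [0.4, 0.2, -1.9]
opening: 0.0337
grip_force: 25.0
```

Emit:
{"op": "step_arm", "data": {"motion": [[[0,0,0.05],0],[[0,0,0.1],0],[[0,0,0.15],0],[[0,0,0.2],0],[[0,0,0.25],0],[[0,0,0.28],0],[[0,0,0.28],0]]}}

```text
time: 13.2
tool_pos: [0.5119, -0.1366, 0.0672]
tool_rot: [-3.142, -0.0, 2.852]
contact_force: [0.1, 0.3, -2.5]
opening: 0.0336
grip_force: 25.0
```

Emit:
{"op": "step_arm", "data": {"motion": [[[0,0,0.01],0],[[0,0,0.02],0],[[0,0,0.03],0],[[0,0,0.03],0]]}}

```text
time: 13.7
tool_pos: [0.512, -0.1366, 0.0655]
tool_rot: [-3.142, 0.0, 2.852]
contact_force: [-0.9, -0.1, -3.0]
opening: 0.0331
grip_force: 25.0
```

Emit:
{"op": "step_arm", "data": {"motion": [[[0,0,0.01],0],[[0,0,0.01],0]]}}

```text
time: 13.95
tool_pos: [0.512, -0.1367, 0.0649]
tool_rot: [-3.142, 0.0, 2.852]
contact_force: [0.2, 0.3, -1.9]
opening: 0.0332
grip_force: 25.0
```

Emit:
{"op": "step_arm", "data": {"motion": [[[0,0,0],0],[[0,0,0],0],[[0,0,0],0],[[0,0,0],0],[[0,0,0],0]], "hand": 120}}

```text
time: 14.58
tool_pos: [0.512, -0.1367, 0.0649]
tool_rot: [-3.142, 0.0, 2.852]
contact_force: [-0.1, -0.1, -0.1]
opening: 0.0483
grip_force: 0.0
```

Emit:
{"op": "step_arm", "data": {"motion": [[[0,0,-0.3],0],[[0,0,-0.8],0],[[0,0,-1.6],0],[[0,0,-2.6],0],[[0,0,-2.9],0],[[0,0,-2.9],0]]}}

```text
time: 15.32
tool_pos: [0.5125, -0.1369, 0.2403]
tool_rot: [-3.141, 0.003, 2.852]
contact_force: [-0.0, -0.7, -0.5]
opening: 0.0488
grip_force: 0.0
```

```bash
python3 - <<'E'
from h import *
from cell import robot
s=robot.observe();print(s["time"],s["tool_pos"],s["tool_rot"],s["contact_force"],s["opening"])
c=prep(robot.read_camera("wrist"),s);t=robot.read_camera("side")
cv2.imwrite("pics/w5.png",np.hstack([c["pixels"][50:300,180:460],cv2.resize(t["pixels"][100:280,220:420],None,fx=1.389,fy=1.389)])[...,::-1])
Rt=rot(s["tool_rot"]);H=hsv(c);m=(abs(H[...,0]-25)<12)&(H[...,1]>100)
for ce,a,b in blobs(m,60):
    if 280<ce[0]<350 and 120<ce[1]<260: print(ce,a,cast(c,ce,.08),(cast(c,ce,.08)-s["tool_pos"])@Rt)
E
```

```text
15.325 [ 0.51250279 -0.13689173  0.24029877] [-3.14107696  0.00343669  2.851842  ] [-0.00781506 -0.70860414 -0.54857094] 0.04877455407271506
[320.65635739 182.54982818] 291 [[ 0.51032083 -0.13653043  0.08      ]] [[ 0.00274511 -0.00019452  0.16029041]]
```

View pics/w5.png

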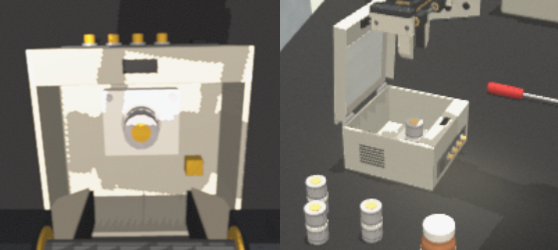

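The left view shows the cell centred in the well, with its brass top at (141,131). The right view shows it standing upright in the box with the lid fully open. Next I go over and behind the lid.

Emit:
{"op": "step_arm", "data": {"motion": [[[0,0,-0.9],0],[[0,0,-1.75],0],[[0,0,-1.8],0],[[-0.8,0,-1.8],0],[[-1.6,0,-1.8],0],[[-2.25,0,-1.8],0],[[-2.25,0,-1.8],0],[[-2.25,0,-1.8],0]], "hand": 255}}

```text
time: 16.42
tool_pos: [0.6406, -0.175, 0.3449]
tool_rot: [3.141, -0.004, 2.852]
contact_force: [-0.9, -0.5, -0.6]
opening: 0.0005
grip_force: 0.0
```

```bash
cat >>h.py <<'E'
BOX=np.array([.5235,-.140,0])
def lidpath(th):
    r=.164+.0085*np.cos(th);c,s=np.cos(th),np.sin(th)
    return .090-r*c+.013*s+.0095, .100+r*s+.013*c+.017
E
python3 - <<'E'
from h import *
from cell import robot
s=robot.observe();print(s["time"],s["tool_pos"],s["tool_rot"])
t=prep(robot.read_camera("side"));print((np.linalg.inv(rot([0,0,YAW]))@(s["tool_pos"]-BOX)).round(4))
cv2.imwrite("pics/s6.png",cv2.resize(t["pixels"][60:260,220:440],None,fx=2.5,fy=2.5)[...,::-1])
print([np.round(lidpath(t),4) for t in (1.5,1.4,0)])
E
```

```text
16.425 [ 0.64062044 -0.17497004  0.34494784] [ 3.14134692 -0.00367359  2.85181444]
[ 0.1222 -0.0012  0.3449]
[array([0.1008, 0.2821]), array([0.0842, 0.2822]), array([-0.073,  0.13 ])]
```

View pics/s6.png

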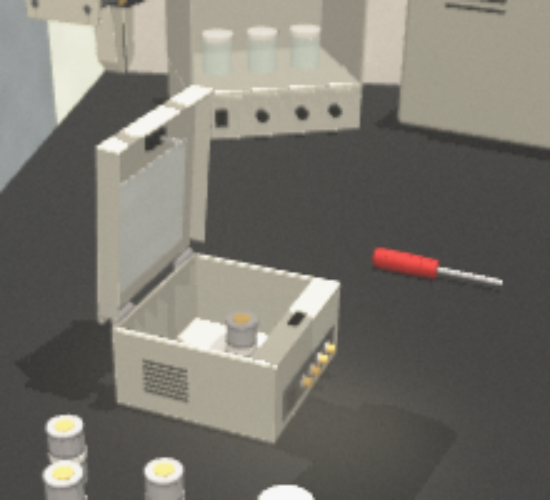

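The fingers at (115,55) are above and behind the upright lid, whose edge runs from (105,145) to (205,95). The cell stands in the well at (242,325).

Emit:
{"op": "step_arm", "data": {"motion": [[[0,0,0.3],0],[[0,0,0.6],0],[[0,0,0.9],0],[[0,0,1.1],0],[[0,0,1.1],0]]}}

```text
time: 17.1
tool_pos: [0.6406, -0.175, 0.2807]
tool_rot: [-3.142, -0.001, 2.852]
contact_force: [0.5, 0.1, 0.5]
opening: 0.0007
grip_force: 0.0
```

```bash
python3 - <<'E'
from h import *
from cell import robot
s=robot.observe();print(s["time"],s["tool_pos"],s["contact_force"])
for th in np.r_[1.5,1.42:0.02:-.07,.06,.04,.03]:
    x,z=lidpath(th);d,_=shift(s,bx(x,0,z));print(round(th,2),d)
E
```

```text
17.1 [ 0.64057855 -0.17497617  0.28066249] [0.46065058 0.0556357  0.46787435]
1.5 [ 0.356  0.017 -0.024]
1.42 [ 0.578  0.015 -0.028]
1.35 [ 0.772  0.013 -0.016]
1.28 [0.966 0.011 0.009]
1.21 [1.158 0.01  0.048]
1.14 [1.347 0.008 0.101]
1.07 [1.533 0.006 0.168]
1.0 [1.714 0.004 0.248]
0.93 [1.889 0.002 0.341]
0.86 [2.057e+00 1.000e-03 4.470e-01]
0.79 [ 2.218e+00 -1.000e-03  5.650e-01]
0.72 [ 2.369e+00 -2.000e-03  6.950e-01]
0.65 [ 2.512 -0.004  0.836]
0.58 [ 2.644 -0.005  0.987]
0.51 [ 2.764 -0.006  1.147]
0.44 [ 2.873 -0.007  1.316]
0.37 [ 2.97  -0.008  1.493]
0.3 [ 3.053 -0.009  1.677]
0.23 [ 3.122 -0.01   1.866]
0.16 [ 3.178 -0.01   2.06 ]
0.09 [ 3.219 -0.011  2.257]
0.06 [ 3.232 -0.011  2.343]
0.04 [ 3.239 -0.011  2.4  ]
0.03 [ 3.242 -0.011  2.429]
```

Start gently, making contact, then 0.07 rad per row.

Emit:
{"op": "step_arm", "data": {"motion": [[[0.15,0.02,0],0],[[0.3,0.02,-0.02],0],[[0.42,0.02,-0.02],0],[[0.58,0.01,-0.03],0],[[0.77,0.01,-0.02],0],[[0.97,0.01,0.01],0],[[1.16,0.01,0.05],0]]}}

```text
time: 17.98
tool_pos: [0.5743, -0.1548, 0.278]
tool_rot: [-3.141, 0.001, 2.852]
contact_force: [1.8, -1.2, -1.5]
opening: 0.0005
grip_force: 1.1
```

Emit:
{"op": "step_arm", "data": {"motion": [[[0.19,0,0.05],0],[[0.37,0,0.12],0],[[0.55,0,0.2],0],[[0.73,0,0.29],0],[[0.9,0,0.4],0],[[1.06,0,0.52],0],[[1.21,0,0.65],0],[[1.35,0,0.79],0],[[1.48,-0.01,0.94],0],[[1.6,-0.01,1.1],0]]}}

```text
time: 19.23
tool_pos: [0.4823, -0.1278, 0.2115]
tool_rot: [-3.141, 0.001, 2.852]
contact_force: [2.7, -0.3, 1.0]
opening: 0.0005
grip_force: 1.1
```

Emit:
{"op": "step_arm", "data": {"motion": [[[0.11,0,0.17],0],[[0.21,0,0.34],0],[[0.29,0,0.53],0],[[0.36,0,0.72],0],[[0.42,0,0.91],0],[[0.44,0,1.0],0],[[0.46,0,1.1],0],[[0.46,0,1.1],0]]}}

```text
time: 20.23
tool_pos: [0.4558, -0.1198, 0.1455]
tool_rot: [3.141, -0.001, 2.852]
contact_force: [-0.9, -0.4, 2.2]
opening: 0.0003
grip_force: 0.8
```

Emit:
{"op": "step_arm", "data": {"motion": [[[0,0,0.06],0],[[0,0,0.12],0],[[0,0,0.17],0],[[0,0,0.21],0],[[0,0,0.24],0],[[0.0,0,0.26],0],[[0.0,0,0.27],0],[[0,0,0.28],0],[[0,0,0.28],0]]}}

```text
time: 21.35
tool_pos: [0.4562, -0.1201, 0.1291]
tool_rot: [-3.142, 0.0, 2.852]
contact_force: [-1.5, 0.5, 2.1]
opening: 0.0005
grip_force: 0.9
```

Emit:
{"op": "step_arm", "data": {"motion": [[[0,0,0.01],0],[[0,0,0.02],0],[[0,0,0.03],0],[[0,0,0.04],0],[[0,0,0.04],0]]}}

```text
time: 21.98
tool_pos: [0.4564, -0.1201, 0.1267]
tool_rot: [-3.141, 0.0, 2.852]
contact_force: [-0.8, 1.5, 2.4]
opening: 0.0
grip_force: 0.9
```

Emit:
{"op": "step_arm", "data": {"motion": [[[0,0,0.01],0],[[0,0,0.015],0],[[0,0,0.015],0]]}}

```text
time: 22.35
tool_pos: [0.4563, -0.1201, 0.1258]
tool_rot: [-3.141, 0.0, 2.852]
contact_force: [-0.2, 0.4, 1.6]
opening: 0.0006
grip_force: 0.9
```

Emit:
{"op": "step_arm", "data": {"motion": [[[0,0,0.008],0],[[0,0,0.008],0]]}}

```text
time: 22.6
tool_pos: [0.4563, -0.1201, 0.1254]
tool_rot: [-3.141, 0.0, 2.852]
contact_force: [-0.7, 0.7, 3.9]
opening: 0.0006
grip_force: 1.7
```

Emit:
{"op": "step_arm", "data": {"motion": [[[0,0,0.008],0],[[0,0,0.008],0]]}}

```text
time: 22.85
tool_pos: [0.4562, -0.1201, 0.1252]
tool_rot: [-3.141, 0.0, 2.852]
contact_force: [-2.2, -0.5, 6.4]
opening: 0.0005
grip_force: 3.2
```

Same stop as before (0.1252, about 6.5 N). I lift slowly and check that the lid stays down.

Emit:
{"op": "step_arm", "data": {"motion": [[[0,0,-0.02],0],[[0,0,-0.05],0],[[0,0,-0.09],0],[[0,0,-0.14],0],[[0,0,-0.2],0],[[0,0,-0.25],0],[[0,0,-0.25],0]]}}

```text
time: 23.72
tool_pos: [0.4563, -0.1201, 0.1401]
tool_rot: [-3.141, 0.0, 2.852]
contact_force: [-0.4, -0.2, 0.0]
opening: 0.0002
grip_force: 0.0
```

No contact at 10 mm above the pad, so the lid is latched. I retreat and check with a picture.

Emit:
{"op": "step_arm", "data": {"motion": [[[0,0,-0.8],0],[[0,0,-1.6],0],[[0,0,-1.6],0],[[0,1.0,-1.6],0],[[0,2.0,-1.6],0],[[0,3.0,-1.6],0],[[0,4.0,-1.6],0],[[0,4.0,-1.6],0],[[0,4.0,-1.6],0]]}}

```text
time: 24.85
tool_pos: [0.5241, 0.1098, 0.2346]
tool_rot: [-3.14, -0.002, 2.853]
contact_force: [-0.2, -0.2, 0.0]
opening: 0.0005
grip_force: 0.0
```

```bash
python3 - <<'E'
from h import *
from cell import robot
t=robot.read_camera("side");u=robot.read_camera("top")
cv2.imwrite("pics/s7.png",np.hstack([t["pixels"][80:380,220:460],u["pixels"][100:400,180:480]])[...,::-1])
E
```

```text
(no output)
```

View pics/s7.png

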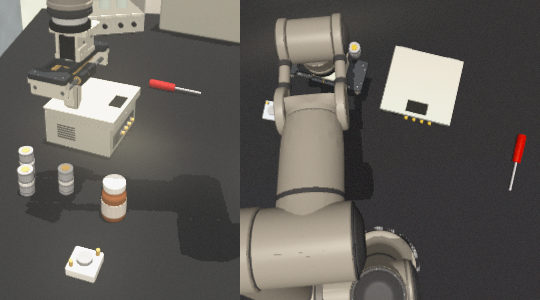

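The lid is shut at (95,115) in the side view and (422,85) in the top view, the bystanders are in place, and the gripper is clear of everything.

```bash
python3 -c "
from cell import robot
print(robot.hand_in())"
```

```text
the job is handed in; nothing more can be done
None
```

The job is handed in with no verdict returned: the cell is in the well, the lid latched and stayed shut after I let go, the highest vertical force I read while pressing was 6.8 N, and in the last pictures the jar, coin holder and screwdriver looked unmoved.

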